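Clip the hook ring onto the revolving brush rack

ROBOT

A 7-joint arm with a two-finger parallel gripper is mounted at the origin on the work surface. World frame = base frame: x ahead of the robot, y to its left, z up, the work surface at z = 0. Lengths are in m, angles in rad, forces in N, time in s.
With the tool pointing down it reaches from about 0.4 to 0.875 m from the base axis. Payload 19.3 kg.
Tool frame: the origin (TCP) lies midway between the tips of the shut fingers; the grasp point (between the pads) lies tcp_to_grasp behind it (tcp_to_grasp is the distance from the TCP to the grasp point, in m); y points along the fingers, x is the direction in which the jaws open and shut, and the axes are right-handed (so a half turn about y gives the same grasp; the last joint's range is limited). The gripper opens to 85 mm and grips with 20 to 120 N. Pads are 22 mm wide; open, the fingers measure 114 mm over their backs; the gripper's body (76 mm by 85 mm) begins 54 mm behind the grasp point. The pads swing forward as they close: fully open they stand 13 mm farther back than shut.
Start: joints at [-1.389, 0.521, -0.036, 1.599, 0.021, 1.021, -0.113], TCP at [0.156, 0.605, 0.231] pointing down, gripper open.
Joint ranges: [-2.91, 2.91], [-0.3, 2.13], [-1.5, 1.42], [0.17, 2.43], [-1.26, 4.41], [0.16, 1.93], [-2.52, 2.52]. Speed limits (rad/s): [1.89, 1.89, 2.39, 2.39, 3.01, 3.01, 3.01].

INTERFACE

Orientations are given as a 3x3 rotation matrix whose columns are the frame's x, y, z axes.
In Python, from plant import * gives the robot as it stands.
- The arm moves only by the tool play_rows, never from a script. Its argument "commands" is a list of rows, each a list of 3 entries, a list of its own where there are three numbers: the shift along the tool's x, y, z in cm, then the turn, a rotation vector about the tool's x, y, z in rad, then the finger opening in cm, from 0 to 8.54. A call has 1 to 10 rows; each row is the pose to reach, as a shift and turn from the pose measured when the call began, along the tool's axes at that moment; what a row does not reach only later rows make up. A row lasts 1/8 s, in which the tool goes at most 62.5 mm and 10.7 degrees, less where a joint would pass 70% of its speed; a pose out of reach is approached as far as the arm can. A call with a gripper value outside its range is refused whole. The fingers move at their own pace and stop on an object; "force" is the grip in N (left out, the last holds). Time passes only in rows, so rows that repeat a pose let the fingers close. It gives the time, the measured TCP pose, the force and the opening at its end, in the units of the state.
- state(): the state, without advancing time (a new reading comes with each control period).
- camera(name): name is "side" or "top"; returns (picture, depth): 480x640x3 uint8, red, green, blue; 480x640 float32, m along the optical axis (not along the pixel's ray), 0 where there is no reading.
- camera_model(name): a dict with "fx", "fy", "cx", "cy" (pixels), "dist" ([k1, k2, p1, p2, k3] as OpenCV has them; the pictures are not rectified), "origin" and "attitude" of the camera in the world. Camera axes: x right, y up, looking along -z (the intrinsics and any distortion apply to the point x, -y, -z); pixel columns grow to the right and rows downward; lengths in m; the calibration is good to about 2 mm. A picture is of the moment at which its call begins. camera_model takes no time and is no camera call.
- hand_in(): hands the job in, once; it reports no verdict.
The state is a dict: "t": time; "qpos": joint angles; "joint_vel": joint speeds; "joint_efforts": joint torques, N m; "ee_pos": TCP position; "ee_rot": TCP orientation; "wrist_force": force on the tool from outside, world axes, zero at the start; "ft_torque": the same for the moment, N m; "width": opening from 0.0 (shut) to 1.0 (fully open).
Only numpy, scipy, OpenCV 4.12 (cv2) and the standard library are available. Lean on these libraries where they do the work, as an engineer would, in place of code of your own. Each camera call takes 0.05 s, during which the arm holds its last target.

TASK

Put the brush rack back together: lower the loose hook ring over the stand's rod until it rests on the collar, then take the open clip and push it sideways into the groove of the rod above the ring until it snaps fully home. The groove's height is not known exactly, so feel for it: slide the clip along the rod with light pressure until it drops in, and only then give it a firm thumb push; never force it. Let go of everything and leave the other things on the table where they lie.

Things in the scene. Friction and masses are not known exactly. Their poses are not given: they have to be found in the camera images.
- stand: bare stand of a revolving brush rack: immovable round dark foot 130 mm across, 22 mm high, a 26 mm tube and, out of it, an upright steel rod 20 mm thick, its end chamfered to 12 mm. Rod end 227 to 237 mm over the table: the rod is screwed in more or less far. A groove 14 mm in diameter and 7 mm high runs round the rod, its upper edge 17 mm below the rod's end. Origin: centre of the underside, z up the rod
- collar_top (a point): on the rod's axis, upper face (170 mm over the table) of the 36 mm wide collar on the tube, on which the hook ring rests
- hook_ring: loose hook ring, 0.14 to 0.28 kg, right way up: dark wooden hub with a 23 mm bore right through; flange 62 mm across, 10 mm thick at the bottom; above it a boss 40 mm across to height 32 mm (grip here); six 5 mm wire spokes, level, 2.5 to 7.5 mm above the underside, ending in upturned hooks 18 mm high at radius 75 mm. Origin: centre of its underside, z up; yaw does not matter
- boss_top (a point): centre of the boss's top face, 32 mm above the ring's underside. With the ring on the collar it is 202 mm over the table, and the groove's lower edge is anywhere from 1 to 11 mm above it: not measured, to be felt for (or seen)
- clip: open retaining clip, black plastic, 32 g, lying flat: C-shaped ring 5 mm thick, 26 mm across, bore 15 mm, open to +x, where two springy jaws leave a 10 mm gap and flare to a 20 mm mouth at x = 13 mm. A flat stem 12 mm wide runs back to x = -48 mm. Origin: centre of the bore at the underside, z up. Not seated, it falls if let go
- clip_grip (a point): inside the clip's upright finger grip (x from -48 to -28 mm, 10 mm thick in y, 31 mm high), at clip x = -38 mm, 18 mm above its underside
- clip_centre (a point): bore centre at mid thickness, 2.5 mm above the clip's underside. Pressed lightly against the full rod it stops about 15 mm short of the rod's axis; level with the groove (1 mm play up and down) it goes 3 mm deeper. From there about 8 to 12 N snap it home; the push falls off, then the ring's back stops it, on the rod's axis within 1 mm
- paperweight: black rectangular paperweight bar 160 x 28 x 16 mm lying on the table (bystander). Origin: centre of its underside
- washer: plain closed steel ring 34 mm across, 20 mm hole, 5 mm thick, lying flat (bystander, not part of the job). Origin: centre of its underside
- ink_bowl: white ceramic bowl 100 mm across, 50 mm high (bystander). Origin: centre of its underside
- water_bottle: clear bottle with a cap, 62 mm across, 190 mm high, standing (bystander). Origin: centre of its underside
- brush: writing brush about 220 mm long, 9 mm thick, lying flat (bystander). Origin: under the middle of its handle, x along the handle towards the hair
- ink_stick: small black ink stick 75 x 20 x 11 mm lying flat (bystander). Origin: centre of its underside
There are look-alikes about, which are no part of the job. What is shaped like the clip but yellow is not meant.

How it is judged:
By the outcome, as a careful person would: the job done as asked, in the order asked, and still so for the second after the job is handed in, with the robot touching nothing.
It also fails if it takes over 72 s, if anything falls off the work surface, if the arm or the gripper's body presses on something with over 40 N, if the wrist force passes 120 N, or if a joint passes its speed limit or range.

## Working session

There is one attempt and no reset: what is moved stays moved. The work goes in short steps, Python scripts to look and compute and a tool call to move; the robot and the scene stay as the last step left them, time stands still between calls to the robot, and variables do not carry over. Pictures are saved under pics/ and viewed, and the job is handed in when it is done.

Besides the shell and the picture viewer there is one more tool, called by a JSON object that holds its "fn" and its "kwargs". play_rows: Moves the arm, as the interface text tells. Its arguments: {"type":"object","properties":{"commands":{"type":"array"},"force":{"type":"number"}},"required":["commands"]}

```bash
ls; mkdir -p pics; python3 - <<'E'
from plant import *
import cv2,numpy as np
s=state();print({k:np.round(v,3).tolist() for k,v in s.items()})
for n in("side","top"):
    p,d=camera(n);cv2.imwrite(f"pics/{n}0.png",p[:,:,::-1]);np.save(f"{n}0.npy",d);m=camera_model(n);print(n,m)
try: print(tcp_to_grasp)
except Exception as e: print(e)
E
```

```text
pics
{'t': 0.0, 'qpos': [-1.389, 0.522, -0.036, 1.6, 0.021, 1.021, -0.113], 'joint_vel': [-0.001, -0.001, 0.001, -0.001, 0.001, 0.002, -0.001], 'joint_efforts': [0.0, -92.711, 1.98, -36.996, 0.018, 0.008, 0.0], 'ee_pos': [0.156, 0.605, 0.231], 'ee_rot': [[0.249, -0.0, -0.968], [0.968, -0.001, 0.249], [-0.001, -1.0, -0.0]], 'wrist_force': [-0.816, 0.078, 1.04], 'ft_torque': [0.009, -0.012, 0.047], 'width': 1.005}
side {'fx': 462.0281131005297, 'fy': 462.0281131005297, 'cx': 315.0192442022659, 'cy': 246.17238565856053, 'dist': array([0.03682995, 0.        , 0.        , 0.        , 0.        ]), 'origin': array([0.4718123 , 0.8652753 , 0.78588801]), 'attitude': array([[-0.99159456,  0.06637936, -0.1110586 ],
       [-0.12810692, -0.62401398,  0.77084056],
       [-0.01813421,  0.77858868,  0.62727252]])}
top {'fx': 476.07056240063594, 'fy': 476.07056240063594, 'cx': 319.39241055227046, 'cy': 252.55839434201042, 'dist': array([-0.12236043,  0.        ,  0.        ,  0.        ,  0.        ]), 'origin': array([0.5114922 , 0.06490204, 1.32913606]), 'attitude': array([[ 0.00127894,  0.9976828 , -0.06802502],
       [-0.99999852,  0.00135408,  0.00105843],
       [ 0.00114808,  0.06802357,  0.99768305]])}
0.0187
```

View pics/side0.png

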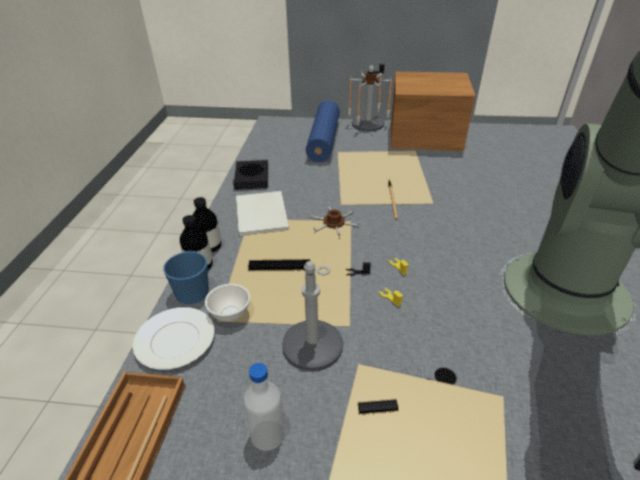

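View pics/top0.png

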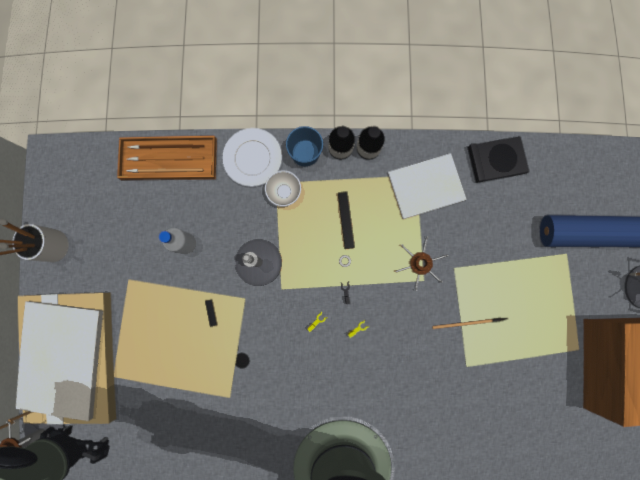

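```bash
cat > h.py <<'E'
import numpy as np,cv2
from plant import *
def proj(n,P):
    m=camera_model(n);A=np.array(m['attitude']);P=np.atleast_2d(P)
    c=(P-m['origin'])@A; c=c*[1,-1,-1]
    K=np.array([[m['fx'],0,m['cx']],[0,m['fy'],m['cy']],[0,0,1]])
    return cv2.projectPoints(c.reshape(-1,1,3),np.zeros(3),np.zeros(3),K,np.array(m['dist']))[0].reshape(-1,2)
def ray(n,uv):
    m=camera_model(n);A=np.array(m['attitude'])
    K=np.array([[m['fx'],0,m['cx']],[0,m['fy'],m['cy']],[0,0,1]])
    q=cv2.undistortPoints(np.array(uv,float).reshape(-1,1,2),K,np.array(m['dist'])).reshape(-1,2)
    d=np.c_[q[:,0],-q[:,1],-np.ones(len(q))]@A.T
    return np.array(m['origin']),d
def onplane(n,uv,z):
    o,d=ray(n,uv);return o+d*((z-o[2])/d[:,2])[:,None]
def tri(uv1,n1,uv2,n2):
    o1,d1=ray(n1,uv1);o2,d2=ray(n2,uv2);d1=d1[0];d2=d2[0]
    t=np.linalg.lstsq(np.c_[d1,-d2],o2-o1,rcond=None)[0]
    a=o1+t[0]*d1;b=o2+t[1]*d2;return (a+b)/2,np.linalg.norm(a-b)
def zoom(img,x0,y0,w,h,name,s):
    cv2.imwrite(name,cv2.resize(img[y0:y0+h,x0:x0+w],None,fx=s,fy=s,interpolation=cv2.INTER_CUBIC))
E
python3 - <<'E'
from h import *
t=cv2.imread('pics/top0.png');s=cv2.imread('pics/side0.png')
zoom(t,225,225,225,120,'pics/tz.png',3.5)
zoom(s,270,190,150,180,'pics/sz.png',3.3)
E
```

```text
(no output)
```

View pics/tz.png

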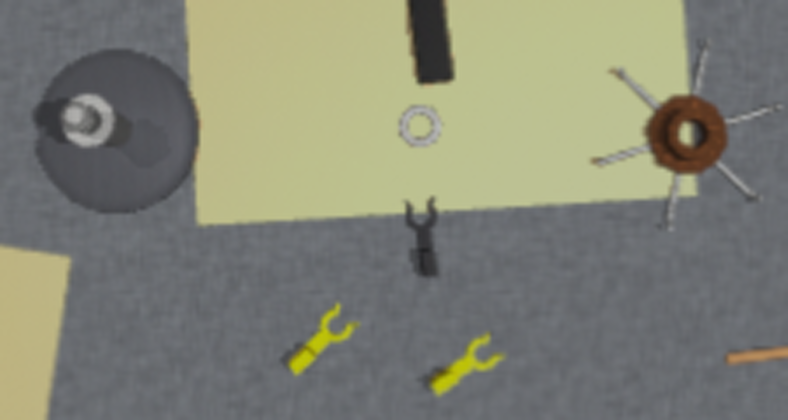

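View pics/sz.png

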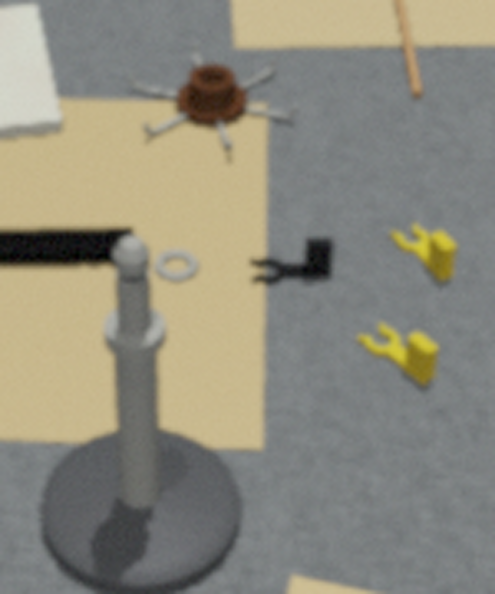

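```bash
python3 - <<'E'
from h import *
t=cv2.imread('pics/top0.png');s=cv2.imread('pics/side0.png')
np.set_printoptions(precision=4,suppress=True)
# foot: dark grey vs bg
hsv=cv2.cvtColor(t,cv2.COLOR_BGR2HSV)
# brown hub
def comp(mask,x0,y0,x1,y1):
    m=np.zeros_like(mask);m[y0:y1,x0:x1]=mask[y0:y1,x0:x1]
    c,_=cv2.findContours(m,cv2.RETR_EXTERNAL,cv2.CHAIN_APPROX_NONE)
    return max(c,key=cv2.contourArea)
br=((hsv[...,0]<15)&(hsv[...,1]>110)&(hsv[...,2]<200)).astype(np.uint8)
c=comp(br,400,245,445,285);e=cv2.fitEllipse(c);print('hub top',e, onplane('top',[e[0]],.010), cv2.boundingRect(c))
g=cv2.cvtColor(t,cv2.COLOR_BGR2GRAY)
print('clip area gray');print(g[278:308,338:356])
gs=cv2.cvtColor(s,cv2.COLOR_BGR2GRAY)
m=((gs<50)).astype(np.uint8);c=comp(m,340,255,375,285);print('clip side',cv2.boundingRect(c))
print(g[235:290,230:285:2])
hs=cv2.cvtColor(s,cv2.COLOR_BGR2HSV)
br=((hs[...,0]<15)&(hs[...,1]>110)&(hs[...,2]<200)).astype(np.uint8)
c=comp(br,310,195,360,240);e=cv2.fitEllipse(c);print('hub side',e,cv2.boundingRect(c))
d=np.load('top0.npy');print(d[255:272,413:432:2])
E
```

```text
hub top ((421.0264587402344, 263.0264587402344), (20.403995513916016, 20.616374969482422), 135.0) [[ 0.5725 -0.2201  0.01  ]] (411, 253, 21, 21)
clip area gray
[[186 186 186 186 186 186 186 186 186 186 186 186 186 186 186 186 186 186]
 [186 186 186 186 186 186 186 186 186 186 186 186 185 186 186 186 186 186]
 [185 186 185 186 186 186 186 186 186 184 181 183 186 186 186 186 186 186]
 [186 185 182 182 185 186 185 186 184 168 126 161 183 186 186 186 186 186]
 [185 180 158 144 178 185 186 185 174 121 100 158 184 186 186 186 186 186]
 [186 184 168 103 138 179 185 185 171 100 107 172 185 185 186 186 186 186]
 [186 185 170  92 101 159 181 182 168  95  84 135 178 181 180 180 180 180]
 [180 179 164  80  93 152 158 159 145  96  68  92 141 141 122 130 131 122]
 [124 122 114  68  79 112 112 110 106  94  67  75 112 115 112 111 110 107]
 [109 110 100  65  74  99 104 102  94  74  63  74 102 105 103 101 103 105]
 [108 109 100  66  60  78 103 103  78  61  61  81 104 104 102 100 103 106]
 [109 109 103  79  62  59  65  68  59  57  68  94 106 104 104 101 107 110]
 [109 110 109 105  91  70  56  55  56  6
[... 2201 characters left out ...]
1.3298 1.3314 1.3182 1.2966 1.2989 1.3173]
 [1.3127 1.3022 1.3005 1.332  1.3301 1.3292 1.3183 1.2936 1.2972 1.3237]
 [1.3171 1.3028 1.2946 1.33   1.3236 1.3269 1.3179 1.2958 1.2936 1.316 ]
 [1.3182 1.3041 1.3006 1.2975 1.3286 1.329  1.3144 1.2941 1.3007 1.3208]
 [1.3191 1.313  1.295  1.3008 1.3291 1.3313 1.3042 1.2974 1.2961 1.3208]
 [1.321  1.3147 1.2938 1.2934 1.2986 1.2989 1.2953 1.3016 1.3171 1.3175]
 [1.3152 1.3153 1.3045 1.2963 1.2954 1.2931 0.     1.2969 1.3209 1.3209]
 [1.319  1.3214 1.3239 1.3006 1.2947 1.2927 1.2971 1.315  1.3207 1.3281]
 [1.3167 1.3195 1.319  1.3163 1.2993 1.2936 1.3229 1.3191 1.3179 1.3317]
 [1.3176 1.3208 1.3143 1.3139 1.3228 1.3154 1.3188 1.3169 1.3179 1.327 ]]
```

```bash
python3 - <<'E'
from h import *
np.set_printoptions(precision=4,suppress=True,linewidth=200)
t=cv2.imread('pics/top0.png');s=cv2.imread('pics/side0.png')
d=np.load('top0.npy')
v,u=np.mgrid[250:277,408:435];dd=d[250:277,408:435]
# fit boss outline: sub region near < 1.308
m=(dd>1.2)&(dd<1.308);hull=cv2.convexHull(np.c_[u[m],v[m]].astype(np.float32));(c,r)=cv2.minEnclosingCircle(hull);print('boss',c,r,onplane('top',[c],.032),u[m].mean(),v[m].mean())
# foot
g=cv2.cvtColor(t,cv2.COLOR_BGR2GRAY).astype(int)
hsv=cv2.cvtColor(t,cv2.COLOR_BGR2HSV)
print(t[262,228:290].tolist()[::3])
fm=(g<85).astype(np.uint8);fm[:, :228]=0;fm[:,290:]=0;fm[:232]=0;fm[292:]=0
cs,_=cv2.findContours(fm,cv2.RETR_EXTERNAL,cv2.CHAIN_APPROX_NONE);c=max(cs,key=cv2.contourArea);e=cv2.fitEllipse(c);print('foot',e,onplane('top',[e[0]],.022),onplane('top',[e[0]],.0))
z=t[235:295,225:295];zoom(t,225,232,70,62,'pics/st.png',9)
zoom(s,280,250,65,120,'pics/ss.png',5)
zoom(s,340,255,40,30,'pics/sc.png',14)
ds=np.load('side0.npy')
# world heights of rod end via depth side
def pts(n,D,us,vs):
    m=camera_model(n);o,dr=ray(n,np.c_[us,vs]);return o+dr*D[vs,us][:,None]
vv,uu=np.mgrid[240:253,225:280];vv=vv.ravel();uu=uu.ravel()
vv,uu=np.mgrid[250:272,238:262];P=pts('top',d,uu.ravel(),vv.ravel());k=P[:,2]>.2;print('rodtop pts',P[k].mean(0),k.sum(),np.sort(P[k,2]))
k=(P[:,2]>.15)&(P[:,2]<.19);print('collar',P[k].mean(0),k.sum())
E
```

```text
boss (422.3235168457031, 262.6617736816406) 7.7923359870910645 [[ 0.5725 -0.2189  0.032 ]] 422.2589928057554 262.9064748201439
[[112, 108, 104], [110, 106, 104], [114, 109, 106], [80, 76, 74], [60, 56, 55], [103, 103, 102], [125, 127, 127], [103, 105, 104], [110, 112, 112], [149, 151, 152], [71, 72, 72], [70, 71, 71], [90, 85, 83], [89, 83, 82], [89, 84, 83], [97, 91, 91], [100, 94, 93], [86, 81, 81], [129, 175, 180], [136, 186, 188], [137, 186, 189]]
foot ((257.8005676269531, 262.1405944824219), (45.600135803222656, 46.187469482421875), 171.28379821777344) [[0.5739 0.2331 0.022 ]] [[0.575  0.2359 0.    ]]
rodtop pts [0.5683 0.2174 0.3259] 79 [0.2021 0.209  0.2093 0.2094 0.2095 0.2104 0.2105 0.2111 0.2132 0.2139 0.2191 0.2202 0.2206 0.2228 0.2262 0.2262 0.2266 0.2267 0.2267 0.2272 0.2275 0.2277 0.2277 0.2278 0.228  0.2281 0.2282 0.2291
 0.2296 0.2297 0.2301 0.2301 0.231  0.2313 0.2313 0.2313 0.2315 0.2316 0.2316 0.2316 0.2319 0.2322 0.2322 0.2324 0.2327 0.2332 0.2332 0.2335 0.2335 0.2336 0.2336 0.2338 0.2338 0.2342 0.2343 0.2345
 0.2345 0.2348 0.235  0.235  0.2351 0.2354 0.2357 0.2357 0.2359 0.236  0.2361 0.2364 0.2369 0.237  0.2373 0.2383 1.3291 1.3291 1.3291 1.3291 1.3291 1.3291 1.3291]
collar [0.5728 0.2287 0.1719] 105
```

View pics/st.png

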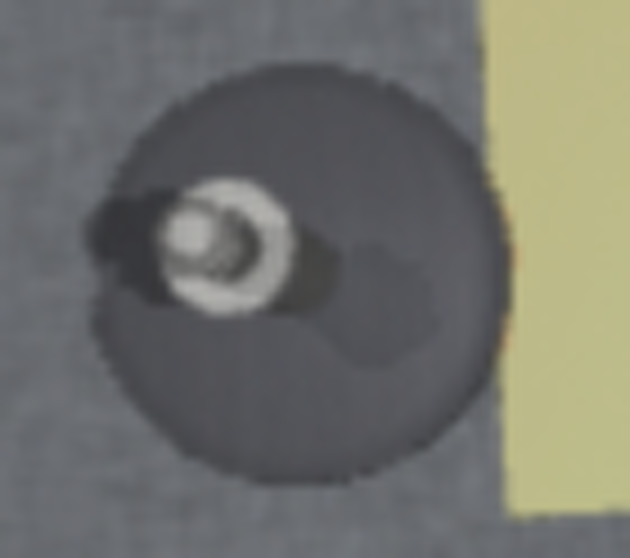

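View pics/ss.png

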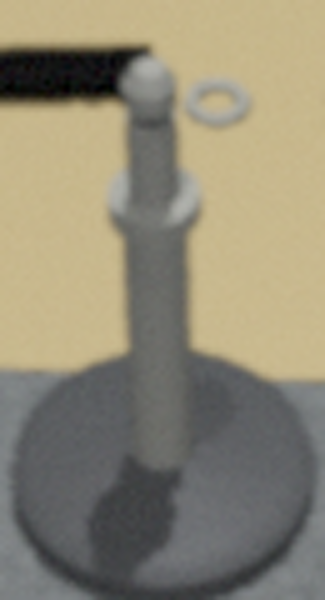

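View pics/sc.png

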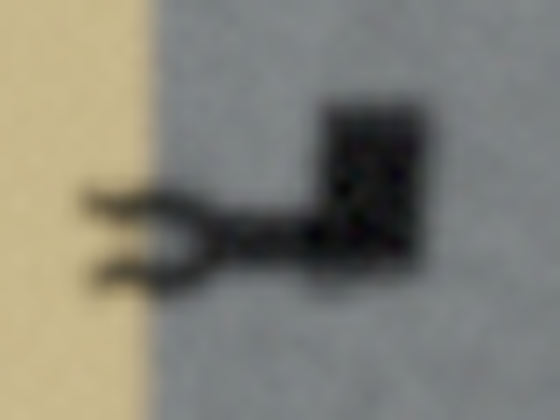

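```bash
python3 - <<'E'
from h import *
np.set_printoptions(precision=4,suppress=True,linewidth=200)
for z in (.227,.232,.237): print('rod',z,onplane('top',[(245.4,257.5)],z))
print('collar',onplane('top',[(249.9,259.0)],.170))
print('collar side',onplane('side',[(310.4,290)],.170))
for P in ([.5735,.233,.17],[.5735,.233,.227],[.5735,.233,.237],[.5735,.233,.022],[.5725,-.219,.032]):print(P,proj('top',P),proj('side',P))
# clip : jaws tips, top
print('tips',onplane('top',[(341.2,282),(347.8,281.3)],.0025))
print('body',onplane('top',[(345,289.5)],.0025),onplane('top',[(345.2,292)],.0025))
print('gripTop', onplane('top',[(346.5,296),(347.7,303)],.031))
s=cv2.imread('pics/side0.png');g=cv2.cvtColor(s,cv2.COLOR_BGR2GRAY)
print(g[256:312,300:323])
print(g[260:280,344:374])
E
```

```text
rod 0.227 [[0.5749 0.2358 0.227 ]]
rod 0.232 [[0.5746 0.235  0.232 ]]
rod 0.237 [[0.5743 0.2342 0.237 ]]
collar [[0.5745 0.2335 0.17  ]]
collar side [[0.5726 0.2411 0.17  ]]
[0.5735, 0.233, 0.17] [[250.1027 259.4145]] [[310.494  287.0225]]
[0.5735, 0.233, 0.227] [[246.5798 258.0981]] [[309.7422 264.5868]]
[0.5735, 0.233, 0.237] [[245.9243 257.8532]] [[309.6036 260.4559]]
[0.5735, 0.233, 0.022] [[257.8297 262.2999]] [[312.1889 337.7117]]
[0.5725, -0.219, 0.032] [[422.3503 262.6737]] [[333.4833 212.4474]]
tips [[ 0.5199  0.0027  0.0025]
 [ 0.5218 -0.0157  0.0025]]
body [[ 0.499  -0.0079  0.0025]] [[ 0.4921 -0.0084  0.0025]]
gripTop [[ 0.4817 -0.0104  0.031 ]
 [ 0.4627 -0.0136  0.031 ]]
[[183 182 183 ... 182 183 182]
 [180 177 176 ... 182 183 182]
 [161 160 159 ... 183 183 182]
 ...
 [184 185 184 ... 184 185 185]
 [184 183 184 ... 184 184 185]
 [183 183 185 ... 185 187 186]]
[[182 183 183 182 184 179 163 141 127 129 128 128 130 128 128 134 130 131 130 124 125 126 127 126 127 125 127 126 126 129]
 [184 182 182 184 182 177 162 140 131 131 132 131 129 127 131 133 133 129 124 117 116 113 11
[... 1545 characters left out ...]
 45  56  76  87  87  89  87  87  78  61  62  59  58  64  72  74  84 105 120 122 121]
 [181 171 147 126 126 115  85  59  62  71  87 107 116 117 118 118 113 103  90  86  88  96 100 100 105 114 120 124 127 126]
 [183 178 168 165 167 159 127 100  99 107 114 124 127 127 124 125 124 118 110 106 109 116 121 123 123 125 128 130 129 130]
 [184 182 179 179 182 171 149 129 123 122 126 127 130 126 126 126 127 127 127 128 128 131 129 125 125 125 127 132 128 130]
 [184 184 184 183 181 173 152 135 127 127 127 126 129 125 123 125 127 129 128 128 130 130 129 127 128 126 130 128 129 132]
 [185 183 183 182 182 172 152 134 128 124 129 125 127 124 121 124 125 122 125 126 131 129 129 130 127 127 128 128 128 129]]
```

```bash
cat >> h.py <<'E'
from scipy.spatial.transform import Rotation as Rn
def Rt(head):  # tool x = clip y dir, y down ; clip heading angle deg
    a=np.radians(head);x=np.array([-np.sin(a),np.cos(a),0]);y=np.array([0,0,-1.]);return np.c_[x,y,np.cross(x,y)]
def mv(P,R=None,s=None):
    s=s or state();R0=np.array(s['ee_rot']);p=np.array(s['ee_pos'])
    sh=R0.T@(np.array(P)-p)*100;rv=np.zeros(3) if R is None else Rn.from_matrix(R0.T@R).as_rotvec()
    return np.round(sh,2).tolist(),np.round(rv,4).tolist()
def st():
    s=state();print('t',round(s['t'],2),'p',np.round(s['ee_pos'],4),'F',np.round(s['wrist_force'],2),'T',np.round(s['ft_torque'],2),'w',round(float(s['width']),3),'R',np.round(s['ee_rot'],3).tolist());return s
E
python3 - <<'E'
from h import *
R=Rt(6.5)
for P in ([.5,.15,.33],[.5725,-.219,.15],[.5725,-.219,.010]):print(mv(P,R))
for z in (.227,.232,.237): 
  print(z,proj('side',[[.574,.2275,z],[.574,.2335,z],[.574,.2395,z],[.574,.2435,z-.004]]).round(1).tolist(), proj('side',[[.574,.2435,z-.017],[.574,.2435,z-.024]]).round(1).tolist())
s=cv2.imread('pics/side0.png');g=cv2.cvtColor(s,cv2.COLOR_BGR2GRAY)
print(g[256:290,303:318:1].tolist().__str__().replace('],','],\n'))
print(proj('side',[[.47,-.0123,.031],[.47,-.0123,.0],[.508,-.008,.0025]]))
E
```

```text
([-35.5, -9.88, -44.68], [-0.0001, -0.3653, -0.001])
([-69.41, 8.15, -60.9], [-0.0001, -0.3653, -0.001])
([-69.39, 22.15, -60.9], [-0.0001, -0.3653, -0.001])
0.227 [[309.9, 262.6], [309.4, 264.7], [309.0, 266.9], [308.7, 270.0]] [[308.9, 275.2], [309.0, 278.0]]
0.232 [[309.8, 260.6], [309.4, 262.7], [308.9, 264.8], [308.7, 267.9]] [[308.9, 273.2], [309.0, 276.0]]
0.237 [[309.7, 258.5], [309.3, 260.6], [308.8, 262.8], [308.6, 265.9]] [[308.8, 271.2], [308.9, 274.0]]
[[182, 182, 183, 181, 182, 181, 183, 183, 182, 182, 182, 182, 180, 180, 183],
 [179, 176, 176, 180, 178, 179, 180, 181, 183, 182, 180, 183, 182, 181, 182],
 [156, 156, 155, 156, 158, 156, 160, 170, 180, 184, 184, 182, 182, 181, 183],
 [99, 97, 94, 97, 99, 97, 112, 153, 175, 182, 182, 182, 183, 181, 181],
 [33, 32, 37, 40, 51, 68, 97, 145, 172, 180, 183, 183, 183, 183, 184],
 [18, 19, 31, 54, 89, 118, 133, 150, 170, 179, 180, 181, 182, 182, 183],
 [22, 19, 51, 100, 134, 154, 167, 171, 172, 174, 178, 180, 181, 182, 183],
 [22, 39, 76, 124, 153, 168, 172, 173, 172, 167, 167, 174, 180, 184, 183],
 [32, 62, 96, 130, 153, 165, 1
[... 1346 characters left out ...]
, 142, 109, 101, 105, 109, 109, 110, 110, 103, 106, 138, 167, 181],
 [180, 170, 139, 110, 101, 107, 107, 107, 110, 106, 100, 106, 132, 159, 176],
 [178, 167, 142, 109, 105, 107, 106, 109, 105, 107, 101, 105, 122, 151, 166],
 [177, 169, 144, 113, 102, 104, 110, 108, 108, 108, 104, 98, 119, 144, 159],
 [173, 168, 146, 114, 104, 104, 109, 108, 108, 105, 102, 101, 117, 143, 159],
 [171, 168, 147, 110, 102, 104, 106, 108, 107, 105, 102, 103, 116, 147, 166],
 [173, 166, 145, 111, 102, 104, 106, 111, 108, 109, 104, 103, 123, 152, 168],
 [170, 160, 138, 110, 100, 105, 107, 110, 107, 105, 100, 114, 141, 161, 173]]
[[366.44389813 262.35374701]
 [365.81372286 271.62836066]
 [350.6920526  270.9306803 ]]
```

{"fn": "play_rows", "kwargs": {"commands": [[[-18,-9.9,-22],[0,-0.18,0],8.5],[[-35.5,-9.9,-44.7],[0,-0.365,0],8.5],[[-35.5,-9.9,-44.7],[0,-0.365,0],8.5],[[-35.5,-9.9,-44.7],[0,-0.365,0],8.0],[[-35.5,-9.9,-44.7],[0,-0.365,0],7],[[-35.5,-9.9,-44.7],[0,-0.365,0],6.5],[[-35.5,-9.9,-44.7],[0,-0.365,0],6.5],[[-35.5,-9.9,-44.7],[0,-0.365,0],6.5],[[-35.5,-9.9,-44.7],[0,-0.365,0],6.5],[[-35.5,-9.9,-44.7],[0,-0.365,0],6.5]], "force": 40}}

```text
t: 1.35
ee_pos: [0.5019, 0.1464, 0.3305]
ee_rot: [[-0.108, 0.001, -0.994], [0.994, -0.002, -0.108], [-0.002, -1.0, -0.0]]
wrist_force: [-1.1, 0.5, -0.7]
width: 0.759
```

```bash
python3 - <<'E'
from h import *
s=st()
for P in ([.5725,-.219,.15],[.5725,-.219,.06],[.5725,-.219,.010]):print(mv(P,Rt(6.5),s))
E
```

```text
t 1.35 p [0.5019 0.1464 0.3305] F [-1.06  0.46 -0.74] T [-0.01  0.05 -0.03] w 0.759 R [[-0.108, 0.001, -0.994], [0.994, -0.002, -0.108], [-0.002, -1.0, -0.0]]
([-37.06, 18.12, -3.06], [0.0003, -0.0049, -0.0018])
([-37.04, 27.12, -3.06], [0.0003, -0.0049, -0.0018])
([-37.03, 32.12, -3.05], [0.0003, -0.0049, -0.0018])
```

{"fn": "play_rows", "kwargs": {"commands": [[[-37,18,-3],[0,0,0],6.5],[[-37,18,-3],[0,0,0],6.5],[[-37,18,-3],[0,0,0],6.5],[[-37,18,-3],[0,0,0],6.5],[[-37,18,-3],[0,0,0],6.5],[[-37,18,-3],[0,0,0],6.5],[[-37,18,-3],[0,0,0],6.5],[[-37,22,-3],[0,0,0],6.5],[[-37,26,-3],[0,0,0],6.5],[[-37,26,-3],[0,0,0],6.5]]}}

```text
t: 2.6
ee_pos: [0.5703, -0.2174, 0.0687]
ee_rot: [[-0.109, -0.004, -0.994], [0.994, 0.0, -0.109], [0.001, -1.0, 0.004]]
wrist_force: [0.1, 0.2, 0.4]
width: 0.76
```

```bash
python3 - <<'E'
from h import *
s=st()
for P in ([.5725,-.219,.010],):print(mv(P,Rt(6.5),s))
p,d=camera('side');p=p[:,:,::-1].copy();zoom(p,260,140,150,110,'pics/s1.png',5)
p,d=camera('top');p=p[:,:,::-1].copy();zoom(p,370,210,110,100,'pics/t1.png',6)
E
```

```text
t 2.6 p [ 0.5703 -0.2174  0.0687] F [0.09 0.25 0.43] T [-0.02  0.01  0.01] w 0.76 R [[-0.109, -0.004, -0.994], [0.994, 0.0, -0.109], [0.001, -1.0, 0.004]]
([-0.19, 5.87, -0.23], [-0.0044, -0.0043, 0.0005])
```

View pics/s1.png

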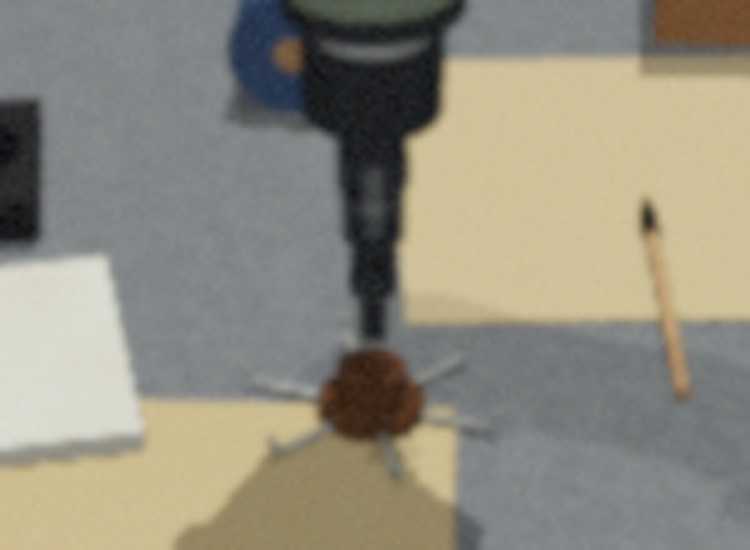

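View pics/t1.png

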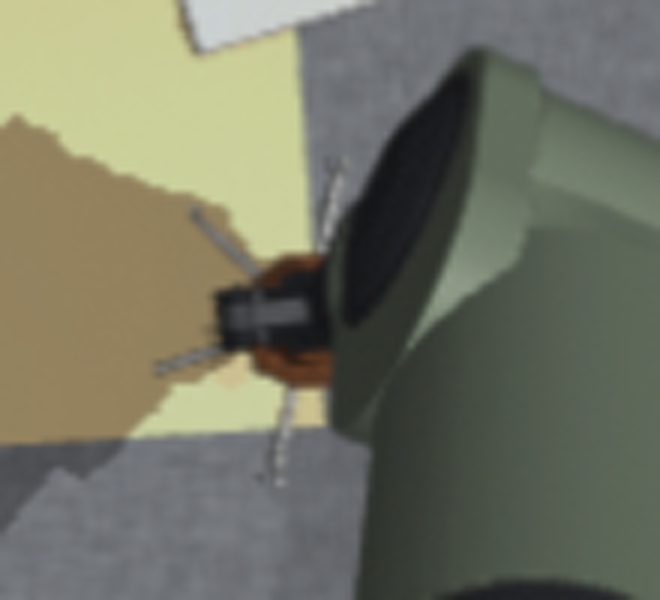

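{"fn": "play_rows", "kwargs": {"commands": [[[-0.1,3,-0.2],[-0.004,-0.004,0],6.5],[[-0.1,5,-0.2],[-0.004,-0.004,0],6.5],[[-0.1,5.7,-0.2],[-0.004,-0.004,0],6.5],[[-0.1,5.7,-0.2],[-0.004,-0.004,0],6.5],[[-0.1,5.7,-0.2],[-0.004,-0.004,0],6.5],[[-0.1,5.7,-0.2],[-0.004,-0.004,0],5],[[-0.1,5.7,-0.2],[-0.004,-0.004,0],4],[[-0.1,5.7,-0.2],[-0.004,-0.004,0],3.5],[[-0.1,5.7,-0.2],[-0.004,-0.004,0],3.5],[[-0.1,5.7,-0.2],[-0.004,-0.004,0],3.5]]}}

```text
t: 3.95
ee_pos: [0.5747, -0.2193, 0.0158]
ee_rot: [[-0.112, 0.005, -0.994], [0.994, -0.001, -0.112], [-0.002, -1.0, -0.005]]
wrist_force: [-3.0, 0.8, 10.8]
width: 0.458
```

```bash
python3 - <<'E'
from h import *
s=st()
p,d=camera('side');p=p[:,:,::-1].copy();zoom(p,290,170,90,90,'pics/s2.png',6)
for P in ([.5725,-.219,.30],):print(mv(P,Rt(6.5),s))
E
```

```text
t 3.95 p [ 0.5747 -0.2193  0.0158] F [-3.04  0.84 10.78] T [ 0.33  0.56 -0.14] w 0.458 R [[-0.112, 0.005, -0.994], [0.994, -0.001, -0.112], [-0.002, -1.0, -0.005]]
([0.0, -28.42, 0.06], [0.0052, -0.0008, -0.002])
```

View pics/s2.png

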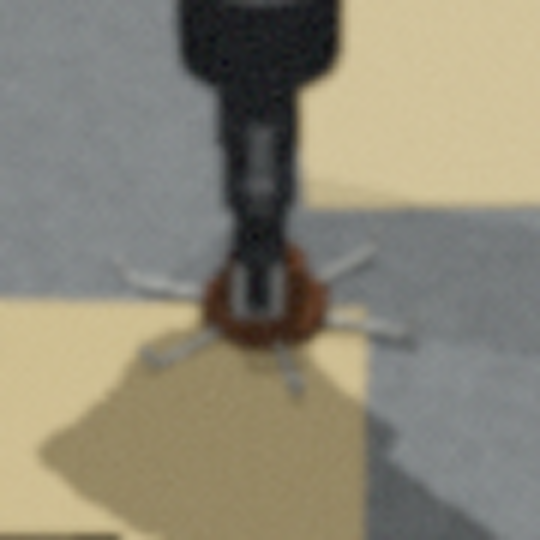

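{"fn": "play_rows", "kwargs": {"commands": [[[0,-1,0.1],[0,0,0],3.5],[[0,-4,0.1],[0,0,0],3.5],[[0,-10,0.1],[0,0,0],3.5],[[0,-16,0.1],[0,0,0],3.5],[[0,-22,0.1],[0,0,0],3.5],[[0,-28,0.1],[0,0,0],3.5],[[0,-28,0.1],[0,0,0],3.5],[[0,-28,0.1],[0,0,0],3.5]]}}

```text
t: 5.0
ee_pos: [0.5717, -0.2189, 0.2955]
ee_rot: [[-0.113, 0.005, -0.994], [0.994, -0.001, -0.113], [-0.002, -1.0, -0.005]]
wrist_force: [0.0, 0.6, -2.8]
width: 0.457
```

```bash
python3 - <<'E'
from h import *
s=st()
p,d=camera('side');p=p[:,:,::-1].copy();zoom(p,260,50,150,150,'pics/s3.png',4)
for P in ([.574,.2335,.30],):print(mv(P,Rt(6.5),s))
E
```

```text
t 5.0 p [ 0.5717 -0.2189  0.2955] F [ 0.   0.6 -2.8] T [-0.01  0.03  0.02] w 0.457 R [[-0.113, 0.005, -0.994], [0.994, -0.001, -0.113], [-0.002, -1.0, -0.005]]
([44.92, -0.5, -5.32], [0.0048, -0.0007, -0.0016])
```

View pics/s3.png

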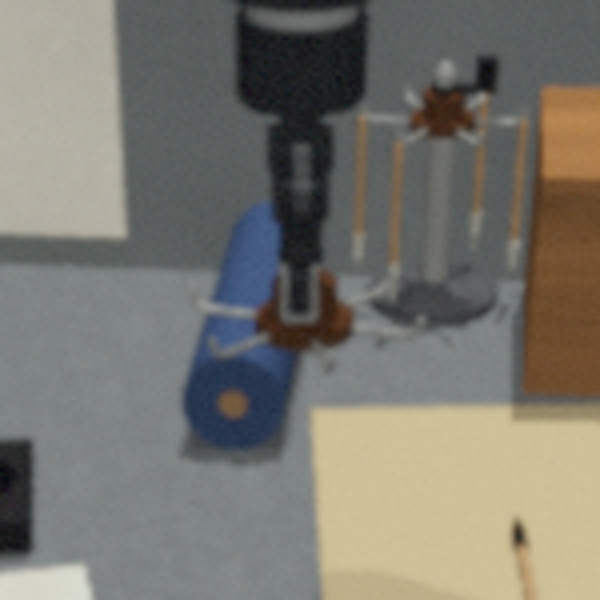

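{"fn": "play_rows", "kwargs": {"commands": [[[6,-0.5,-1],[0.004,0,0],3.5],[[12,-0.5,-2],[0.004,0,0],3.5],[[18,-0.5,-3],[0.004,0,0],3.5],[[24,-0.5,-3.5],[0.004,0,0],3.5],[[30,-0.5,-4],[0.004,0,0],3.5],[[36,-0.5,-5],[0.004,0,0],3.5],[[42,-0.5,-5.5],[0.004,0,0],3.5],[[44.9,-0.5,-5.5],[0.004,0,0],3.5],[[44.9,-0.5,-5.5],[0.004,0,0],3.5],[[44.9,-0.5,-5.5],[0.004,0,0],3.5]]}}

```text
t: 6.3
ee_pos: [0.5755, 0.2326, 0.2984]
ee_rot: [[-0.112, -0.002, -0.994], [0.994, -0.003, -0.112], [-0.002, -1.0, 0.002]]
wrist_force: [-0.3, -0.8, -2.4]
width: 0.456
```

```bash
python3 - <<'E'
from h import *
s=st()
p,d=camera('side');p=p[:,:,::-1].copy();zoom(p,240,160,140,120,'pics/s4.png',5)
p,d=camera('top');p=p[:,:,::-1].copy();zoom(p,200,200,110,110,'pics/t4.png',5)
for P in ([.576,.2335,.30],[.576,.2335,.26],[.576,.2335,.186]):print(mv(P,Rt(6.5),s))
E
```

```text
t 6.3 p [0.5755 0.2326 0.2984] F [-0.26 -0.78 -2.4 ] T [-0.04  0.01  0.  ] w 0.456 R [[-0.112, -0.002, -0.994], [0.994, -0.003, -0.112], [-0.002, -1.0, 0.002]]
([0.09, -0.16, -0.06], [-0.002, -0.0014, -0.0024])
([0.1, 3.84, -0.07], [-0.002, -0.0014, -0.0024])
([0.11, 11.24, -0.08], [-0.002, -0.0014, -0.0024])
```

View pics/s4.png

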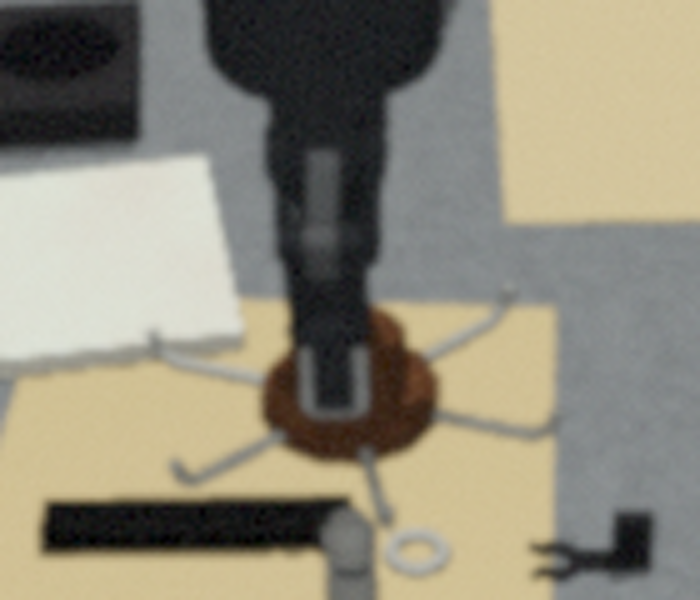

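View pics/t4.png

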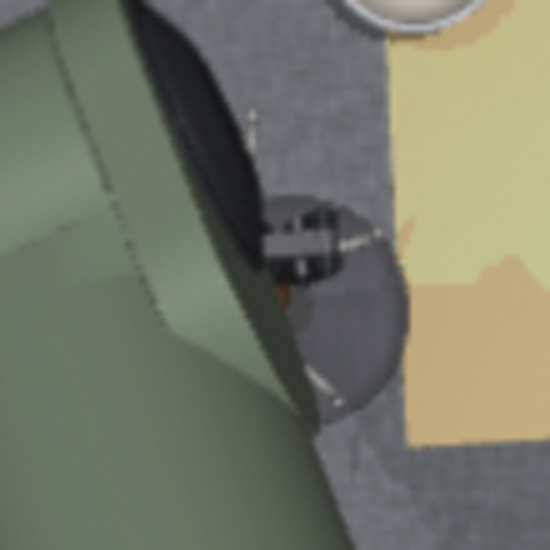

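{"fn": "play_rows", "kwargs": {"commands": [[[0.07,2,-0.2],[-0.002,0,-0.002],3.5],[[0.07,3.5,-0.2],[-0.002,0,-0.002],3.5],[[0.07,4,-0.2],[-0.002,0,-0.002],3.5],[[0.07,4.5,-0.2],[-0.002,0,-0.002],3.5],[[0.07,5,-0.2],[-0.002,0,-0.002],3.5],[[0.07,5.5,-0.2],[-0.002,0,-0.002],3.5],[[0.07,6,-0.2],[-0.002,0,-0.002],3.5],[[0.07,6.5,-0.2],[-0.002,0,-0.002],3.5]]}}

```text
t: 7.4
ee_pos: [0.5776, 0.2331, 0.2337]
ee_rot: [[-0.111, 0.001, -0.994], [0.994, 0.0, -0.111], [0.0, -1.0, -0.001]]
wrist_force: [-1.0, 1.1, -2.4]
width: 0.451
```

```bash
python3 - <<'E'
from h import *
s=st()
p,d=camera('side');p=p[:,:,::-1].copy();zoom(p,240,180,140,120,'pics/s5.png',5)
for P in ([.5775,.2335,.186],):print(mv(P,Rt(6.5),s))
E
```

```text
t 7.4 p [0.5776 0.2331 0.2337] F [-0.97  1.08 -2.42] T [ 0.05  0.02 -0.01] w 0.451 R [[-0.111, 0.001, -0.994], [0.994, 0.0, -0.111], [0.0, -1.0, -0.001]]
([0.04, 4.77, 0.01], [0.001, -0.0022, 0.0001])
```

View pics/s5.png

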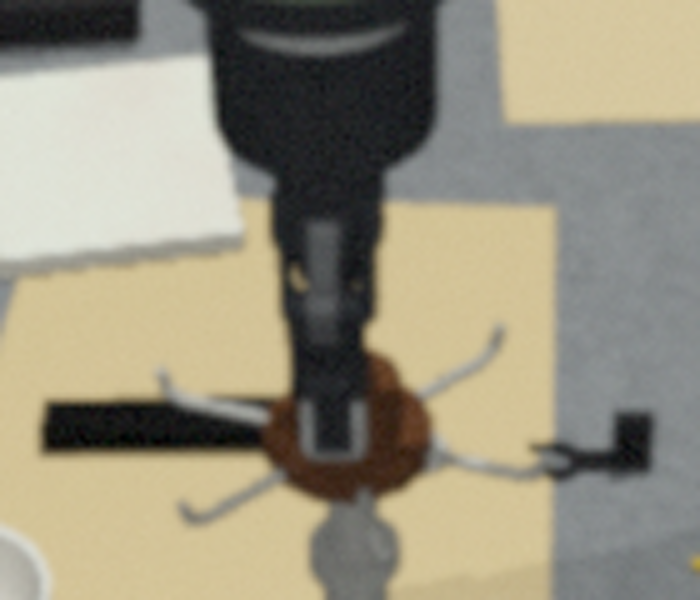

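{"fn": "play_rows", "kwargs": {"commands": [[[0,0.7,0],[0,0,0],3.5],[[0,1.4,0],[0,0,0],3.5],[[0,2.1,0],[0,0,0],3.5],[[0,2.8,0],[0,0,0],3.5],[[0,3.5,0],[0,0,0],3.5],[[0,4.0,0],[0,0,0],3.5],[[0,4.4,0],[0,0,0],3.5],[[0,4.7,0],[0,0,0],3.5],[[0,4.7,0],[0,0,0],3.5]]}}

```text
t: 8.57
ee_pos: [0.5774, 0.233, 0.186]
ee_rot: [[-0.111, 0.0, -0.994], [0.994, -0.0, -0.111], [-0.0, -1.0, -0.0]]
wrist_force: [-0.6, 1.9, -3.0]
width: 0.454
```

```bash
python3 - <<'E'
from h import *
s=st()
E
```

```text
t 8.57 p [0.5774 0.233  0.186 ] F [-0.62  1.86 -3.03] T [0.19 0.06 0.02] w 0.454 R [[-0.111, 0.0, -0.994], [0.994, -0.0, -0.111], [-0.0, -1.0, -0.0]]
```

{"fn": "play_rows", "kwargs": {"commands": [[[0,0.1,0],[0,0,0],3.5],[[0,0.2,0],[0,0,0],3.5],[[0,0.2,0],[0,0,0],3.5]]}}

```text
t: 8.95
ee_pos: [0.5775, 0.233, 0.1857]
ee_rot: [[-0.111, 0.001, -0.994], [0.994, 0.001, -0.111], [0.001, -1.0, -0.001]]
wrist_force: [-10.3, -3.1, 23.9]
width: 0.456
```

{"fn": "play_rows", "kwargs": {"commands": [[[0,0,0],[0,0,0],4.5],[[0,-0.1,0],[0,0,0],5.5],[[0,-0.1,0],[0,0,0],6.3],[[0,-0.1,0],[0,0,0],6.5],[[0,-2,0],[0,0,0],6.5],[[0,-6,0],[0,0,0],6.5],[[0,-11,0],[0,0,0],6.5],[[0,-13,0],[0,0,0],6.5],[[0,-13,0],[0,0,0],6.5]]}}

```text
t: 10.07
ee_pos: [0.5778, 0.2331, 0.3171]
ee_rot: [[-0.111, 0.003, -0.994], [0.994, 0.002, -0.111], [0.001, -1.0, -0.003]]
wrist_force: [0.3, 0.5, -0.8]
width: 0.763
```

```bash
python3 - <<'E'
from h import *
s=st()
p,d=camera('side');p=p[:,:,::-1].copy();cv2.imwrite('pics/s6f.png',p);zoom(p,240,220,140,120,'pics/s6.png',5)
for P in ([.47,-.012,.33],[.47,-.012,.12]):print(mv(P,Rt(6.5),s))
print(proj('side',[.574,.2335,.202]),proj('side',[.574,.2335,.18]))
E
```

```text
t 10.07 p [0.5778 0.2331 0.3171] F [ 0.32  0.45 -0.82] T [-0.02 -0.02  0.01] w 0.763 R [[-0.111, 0.003, -0.994], [0.994, 0.002, -0.111], [0.001, -1.0, -0.003]]
([-23.17, -1.37, 13.43], [0.0033, -0.0023, 0.0014])
([-23.19, 19.63, 13.5], [0.0033, -0.0023, 0.0014])
[[309.77853516 274.81344172]] [[310.07026407 283.3779857 ]]
```

View pics/s6.png

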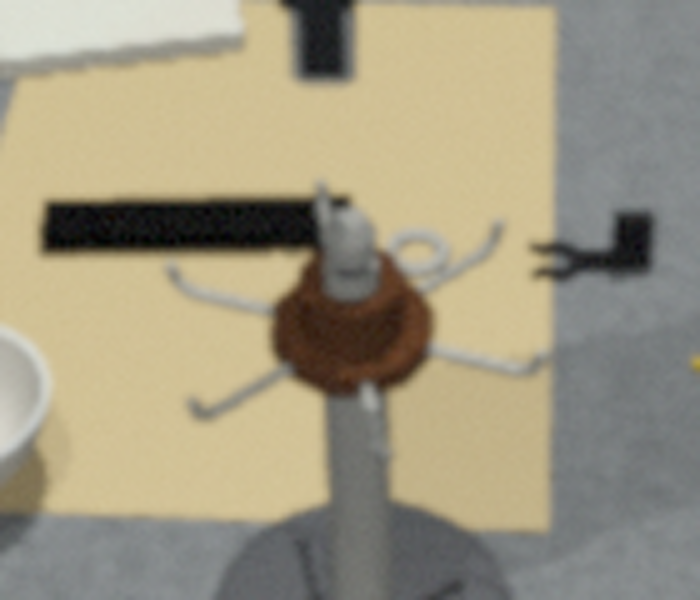

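{"fn": "play_rows", "kwargs": {"commands": [[[-6,-1,3.5],[0,0,0],6],[[-12,-1,7],[0,0,0],5],[[-18,4,10.5],[0,0,0],4],[[-23.2,10,13.5],[0,0,0],3],[[-23.2,16,13.5],[0,0,0],3],[[-23.2,22,13.5],[0.003,-0.002,0],3],[[-23.2,25,13.5],[0.003,-0.002,0],3],[[-23.2,25,13.5],[0.003,-0.002,0],3],[[-23.2,25,13.5],[0.003,-0.002,0],3]], "force": 60}}

```text
t: 11.25
ee_pos: [0.4695, -0.0123, 0.0662]
ee_rot: [[-0.113, -0.002, -0.994], [0.994, 0.0, -0.113], [0.001, -1.0, 0.002]]
wrist_force: [0.5, 0.1, 1.0]
width: 0.351
```

```bash
python3 - <<'E'
from h import *
s=st()
p,d=camera('side');p=p[:,:,::-1].copy();zoom(p,320,200,90,90,'pics/s7.png',6)
for P in ([.47,-.012,.04],[.47,-.012,.007]):print(mv(P,Rt(6.5),s))
E
```

```text
t 11.25 p [ 0.4695 -0.0123  0.0662] F [0.53 0.12 0.96] T [ 0.02 -0.04  0.04] w 0.351 R [[-0.113, -0.002, -0.994], [0.994, 0.0, -0.113], [0.001, -1.0, 0.002]]
([0.02, 2.62, -0.06], [-0.0018, -0.0005, 0.0007])
([0.02, 5.92, -0.06], [-0.0018, -0.0005, 0.0007])
```

View pics/s7.png

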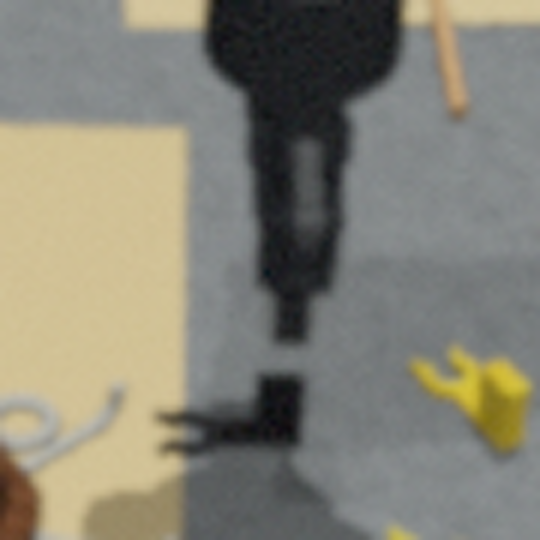

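{"fn": "play_rows", "kwargs": {"commands": [[[0,2.5,-0.1],[0,0,0],3],[[0,4.5,-0.1],[0,0,0],3],[[0,5.8,-0.1],[0,0,0],3],[[0,5.8,-0.1],[0,0,0],3],[[0,5.8,-0.1],[0,0,0],2],[[0,5.8,-0.1],[0,0,0],1],[[0,5.8,-0.1],[0,0,0],0.5],[[0,5.8,-0.1],[0,0,0],0.5],[[0,5.8,-0.1],[0,0,0],0.5]]}}

```text
t: 12.42
ee_pos: [0.4716, -0.0119, 0.0098]
ee_rot: [[-0.113, 0.001, -0.994], [0.994, 0.001, -0.113], [0.001, -1.0, -0.001]]
wrist_force: [-1.6, 0.0, 13.4]
width: 0.106
```

```bash
python3 - <<'E'
from h import *
s=st()
p,d=camera('side');p=p[:,:,::-1].copy();zoom(p,320,200,90,90,'pics/s8.png',6)
E
```

```text
t 12.43 p [ 0.4716 -0.0119  0.0098] F [-1.64  0.   13.42] T [0.08 0.42 0.02] w 0.106 R [[-0.113, 0.001, -0.994], [0.994, 0.001, -0.113], [0.001, -1.0, -0.001]]
```

View pics/s8.png

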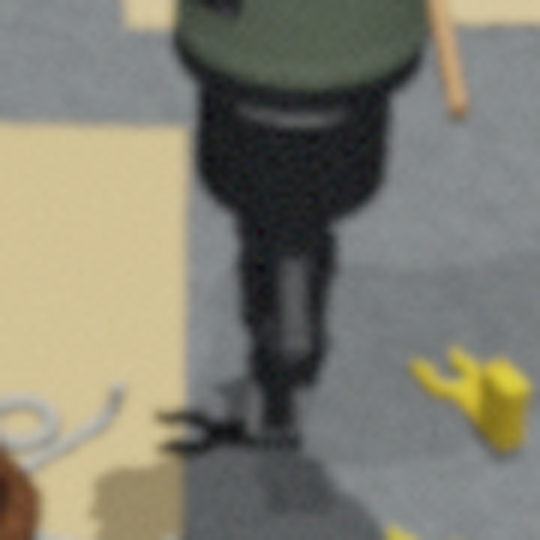

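{"fn": "play_rows", "kwargs": {"commands": [[[0,-0.5,0],[0,0,0],0.5],[[0,-2,0],[0,0,0],0.5],[[0,-6,0],[0,0,0],0.5],[[0,-12,0],[0,0,0],0.5],[[0,-18,0],[0,0,0],0.5],[[0,-24,0],[0,0,0],0.5],[[0,-27,0],[0,0,0],0.5],[[0,-27,0],[0,0,0],0.5]]}}

```text
t: 13.48
ee_pos: [0.4718, -0.0121, 0.2827]
ee_rot: [[-0.113, 0.006, -0.994], [0.994, 0.002, -0.113], [0.001, -1.0, -0.006]]
wrist_force: [0.1, -0.1, -0.7]
width: 0.101
```

```bash
python3 - <<'E'
from h import *
s=st()
p,d=camera('side');p=p[:,:,::-1].copy();zoom(p,280,80,110,110,'pics/s9.png',5)
p,d=camera('top');p=p[:,:,::-1].copy();zoom(p,290,210,110,110,'pics/t9.png',5)
for P in ([.50,.2335,.30],):print(mv(P,Rt(0),s),mv(P,Rt(6.5),s))
f=[np.cos(np.radians(6.5)),np.sin(np.radians(6.5)),0]
b=np.array(s['ee_pos'])+np.array(f)*.0365;b[2]=s['ee_pos'][2]-.0098+.0025
print(b,proj('side',b),proj('top',b))
E
```

```text
t 13.47 p [ 0.4718 -0.0121  0.2827] F [ 0.15 -0.07 -0.7 ] T [ 0.03 -0.07 -0.03] w 0.101 R [[-0.113, 0.006, -0.994], [0.994, 0.002, -0.113], [0.001, -1.0, -0.006]]
([24.09, -1.66, -5.58], [0.006, 0.1132, 0.0016]) ([24.09, -1.66, -5.58], [0.006, -0.0002, 0.0012])
[ 0.50809528 -0.00799837  0.27543471] [[354.50828191 176.65109909]] [[351.82198308 286.56138505]]
```

View pics/s9.png

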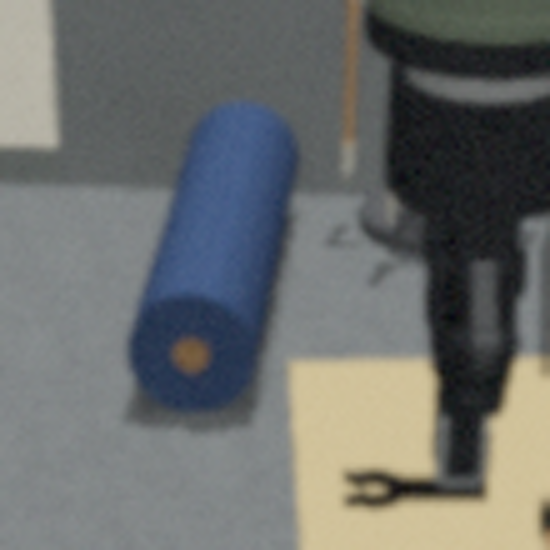

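View pics/t9.png

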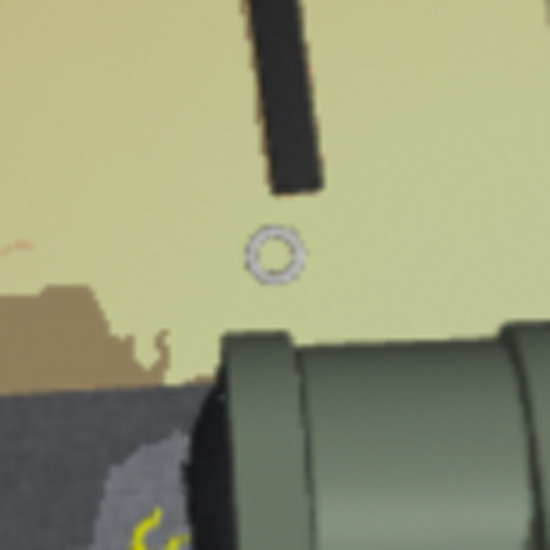

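{"fn": "play_rows", "kwargs": {"commands": [[[6,0,-0.5],[0.003,0.06,0],0.5],[[12,0,-1],[0.006,0.113,0],0.5],[[18,0,-2.5],[0.006,0.113,0.001],0.5],[[22,0,-3.5],[0.006,0.113,0.001],0.5],[[24.2,0,-4],[0.006,0.113,0.001],0.5],[[24.2,0,-4],[0.006,0.113,0.001],0.5],[[24.2,0,-4],[0.006,0.113,0.001],0.5],[[24.2,0,-4],[0.006,0.113,0.001],0.5]]}}

```text
t: 14.58
ee_pos: [0.4834, 0.2315, 0.2805]
ee_rot: [[0.001, -0.004, -1.0], [1.0, -0.0, 0.001], [-0.0, -1.0, 0.004]]
wrist_force: [-0.6, 0.3, -0.2]
width: 0.101
```

```bash
python3 - <<'E'
from h import *
s=st()
print(mv([.50,.2335,.2290],Rt(0),s))
E
```

```text
t 14.57 p [0.4834 0.2315 0.2805] F [-0.64  0.3  -0.15] T [-0.04 -0.03  0.03] w 0.101 R [[0.001, -0.004, -1.0], [1.0, -0.0, 0.001], [-0.0, -1.0, 0.004]]
([0.2, 5.14, -1.68], [-0.0042, -0.0014, -0.0004])
```

{"fn": "play_rows", "kwargs": {"commands": [[[0.2,3,-0.6],[-0.004,-0.001,0],0.5],[[0.2,5,-1],[-0.004,-0.001,0],0.5],[[0.2,5.1,-1.4],[-0.004,-0.001,0],0.5],[[0.2,5.1,-1.5],[-0.004,-0.001,0],0.5],[[0.2,5.1,-1.5],[-0.004,-0.001,0],0.5]]}}

```text
t: 15.2
ee_pos: [0.4986, 0.2335, 0.2303]
ee_rot: [[0.001, 0.001, -1.0], [1.0, 0.0, 0.001], [0.0, -1.0, -0.001]]
wrist_force: [-0.0, 0.6, -0.7]
width: 0.101
```

```bash
python3 - <<'E'
from h import *
s=st()
print(mv([.52,.2335,.2290],Rt(0),s))
p,d=camera('side');p=p[:,:,::-1].copy();zoom(p,270,220,90,90,'pics/s10.png',6)
E
```

```text
t 15.2 p [0.4986 0.2335 0.2303] F [-0.03  0.61 -0.75] T [ 0.07 -0.03  0.02] w 0.101 R [[0.001, 0.001, -1.0], [1.0, 0.0, 0.001], [0.0, -1.0, -0.001]]
([0.01, 0.13, -2.14], [0.0008, -0.0008, 0.0002])
```

View pics/s10.png

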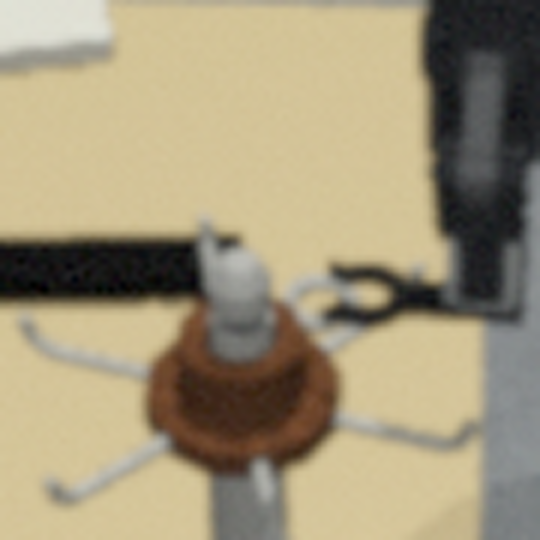

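{"fn": "play_rows", "kwargs": {"commands": [[[0,0.13,-1],[0,0,0],0.5],[[0,0.13,-1.7],[0,0,0],0.5],[[0,0.13,-1.9],[0,0,0],0.5],[[0,0.13,-2.0],[0,0,0],0.5],[[0,0.13,-2.1],[0,0,0],0.5],[[0,0.13,-2.1],[0,0,0],0.5]]}}

```text
t: 16.0
ee_pos: [0.5194, 0.2335, 0.2289]
ee_rot: [[0.001, 0.001, -1.0], [1.0, 0.0, 0.001], [0.0, -1.0, -0.001]]
wrist_force: [-0.4, -0.3, -0.2]
width: 0.099
```

Free so far; creep to contact.

{"fn": "play_rows", "kwargs": {"commands": [[[0,0,-0.1],[0,0,0],0.5],[[0,0,-0.2],[0,0,0],0.5],[[0,0,-0.25],[0,0,0],0.5]]}}

```text
t: 16.38
ee_pos: [0.5216, 0.2338, 0.2288]
ee_rot: [[0.0, 0.0, -1.0], [1.0, 0.0, 0.0], [0.0, -1.0, -0.0]]
wrist_force: [-3.1, 1.7, 0.1]
width: 0.098
```

{"fn": "play_rows", "kwargs": {"commands": [[[0,0.1,-0.07],[0,0,0],0.5],[[0,0.2,-0.07],[0,0,0],0.5],[[0,0.3,-0.07],[0,0,0],0.5]]}}

```text
t: 16.75
ee_pos: [0.5222, 0.2338, 0.2257]
ee_rot: [[0.0, -0.0, -1.0], [1.0, 0.0, 0.0], [0.0, -1.0, 0.0]]
wrist_force: [-4.1, 1.6, 1.3]
width: 0.1
```

{"fn": "play_rows", "kwargs": {"commands": [[[0.03,0.1,-0.05],[0,0,0],0.5],[[0.03,0.2,-0.05],[0,0,0],0.5],[[0.03,0.3,-0.05],[0,0,0],0.5]]}}

```text
t: 17.12
ee_pos: [0.5226, 0.234, 0.2226]
ee_rot: [[0.0, -0.0, -1.0], [1.0, 0.0, 0.0], [0.0, -1.0, 0.0]]
wrist_force: [-4.6, 1.5, 1.8]
width: 0.103
```

{"fn": "play_rows", "kwargs": {"commands": [[[0.03,0.05,-0.05],[0,0,0],0.5],[[0.03,0.1,-0.05],[0,0,0],0.5],[[0.03,0.1,-0.05],[0,0,0],0.5]]}}

```text
t: 17.5
ee_pos: [0.5234, 0.2342, 0.2216]
ee_rot: [[0.0, 0.0, -1.0], [1.0, 0.0, 0.0], [0.0, -1.0, -0.0]]
wrist_force: [0.6, -0.9, -1.6]
width: 0.102
```

{"fn": "play_rows", "kwargs": {"commands": [[[0,0,-0.08],[0,0,0],0.5],[[0,0,-0.16],[0,0,0],0.5],[[0,0,-0.2],[0,0,0],0.5]]}}

```text
t: 17.88
ee_pos: [0.5255, 0.2341, 0.2216]
ee_rot: [[0.001, 0.0, -1.0], [1.0, 0.0, 0.001], [0.0, -1.0, -0.0]]
wrist_force: [-0.8, -1.1, -2.6]
width: 0.103
```

{"fn": "play_rows", "kwargs": {"commands": [[[0,0.05,-0.02],[0,0,0],0.5],[[0,0.08,-0.04],[0,0,0],0.5],[[0,0.08,-0.05],[0,0,0],0.5]]}}

```text
t: 18.25
ee_pos: [0.526, 0.2342, 0.2208]
ee_rot: [[0.0, 0.0, -1.0], [1.0, 0.0, 0.0], [0.0, -1.0, -0.0]]
wrist_force: [-1.1, -0.8, -0.0]
width: 0.104
```

{"fn": "play_rows", "kwargs": {"commands": [[[0,0,-0.1],[0,0,0],0.5],[[0,0,-0.2],[0,0,0],0.5],[[0,0,-0.25],[0,0,0],0.5]]}}

```text
t: 18.62
ee_pos: [0.5273, 0.2341, 0.2204]
ee_rot: [[0.0, -0.002, -1.0], [1.0, -0.001, 0.0], [-0.001, -1.0, 0.002]]
wrist_force: [-10.2, -0.3, 0.6]
width: 0.096
```

{"fn": "play_rows", "kwargs": {"commands": [[[0,0,-0.25],[0,0,0],0.5],[[0,0,-0.4],[0,0,0],0.5],[[0,0,-0.5],[0,0,0],0.5]]}}

```text
t: 19.0
ee_pos: [0.5326, 0.2341, 0.2204]
ee_rot: [[0.0, -0.002, -1.0], [1.0, -0.001, 0.0], [-0.001, -1.0, 0.002]]
wrist_force: [2.0, -0.7, 1.0]
width: 0.102
```

Snapped past the peak; continue to the back stop.

{"fn": "play_rows", "kwargs": {"commands": [[[0,0,-0.2],[0,0,0],0.5],[[0,0,-0.4],[0,0,0],0.5],[[0,0,-0.5],[0,0,0],0.5]]}}

```text
t: 19.38
ee_pos: [0.5375, 0.2341, 0.2203]
ee_rot: [[0.0, -0.002, -1.0], [1.0, -0.001, 0.0], [-0.001, -1.0, 0.002]]
wrist_force: [-0.1, 1.0, -0.6]
width: 0.103
```

{"fn": "play_rows", "kwargs": {"commands": [[[0,0,-0.1],[0,0,0],0.5],[[0,0,-0.15],[0,0,0],0.5],[[0,0,-0.15],[0,0,0],0.5]]}}

```text
t: 19.75
ee_pos: [0.5382, 0.2341, 0.2201]
ee_rot: [[-0.0, -0.004, -1.0], [1.0, -0.001, -0.0], [-0.001, -1.0, 0.004]]
wrist_force: [-6.3, -1.2, 2.3]
width: 0.099
```

{"fn": "play_rows", "kwargs": {"commands": [[[0,0,-0.12],[0,0,0],0.5],[[0,0,-0.2],[0,0,0],0.5],[[0,0,-0.2],[0,0,0],0.5]]}}

```text
t: 20.12
ee_pos: [0.5384, 0.2342, 0.2198]
ee_rot: [[-0.001, -0.008, -1.0], [1.0, -0.002, -0.001], [-0.002, -1.0, 0.008]]
wrist_force: [-13.2, -1.7, 6.6]
width: 0.098
```

```bash
python3 - <<'E'
from h import *
s=st()
p,d=camera('side');p=p[:,:,::-1].copy();zoom(p,270,220,90,90,'pics/s11.png',6)
E
```

```text
t 20.12 p [0.5384 0.2342 0.2198] F [-13.22  -1.71   6.57] T [-0.34  2.86 -0.03] w 0.098 R [[-0.001, -0.008, -1.0], [1.0, -0.002, -0.001], [-0.002, -1.0, 0.008]]
```

View pics/s11.png

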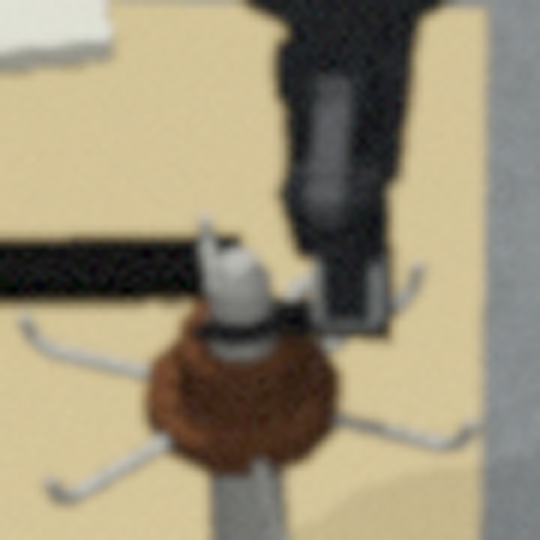

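{"fn": "play_rows", "kwargs": {"commands": [[[0,0,0.05],[0,0,0],0.7],[[0,0,0.05],[0.0,0,0],1.5],[[0,0,0.05],[0,0,0],2.5],[[0,0,0.05],[0,0,0],3.5],[[0,0,0.05],[0,0,0],3.5],[[0,0,0.05],[0,0,0],3.5],[[0,-3,0.05],[0,0,0],3.5],[[0,-8,0.05],[0,0,0],3.5],[[0,-11,4],[0,0,0],3.5],[[0,-11,8],[0,0,0],3.5]]}}

```text
t: 21.42
ee_pos: [0.459, 0.2346, 0.3323]
ee_rot: [[-0.0, -0.005, -1.0], [1.0, 0.0, -0.0], [0.0, -1.0, 0.005]]
wrist_force: [-0.1, 1.3, -0.9]
width: 0.409
```

```bash
python3 - <<'E'
from h import *
s=st()
p,d=camera('side');p=p[:,:,::-1].copy();cv2.imwrite('pics/s12f.png',p);zoom(p,270,220,90,90,'pics/s12.png',6)
p,d=camera('top');p=p[:,:,::-1].copy();cv2.imwrite('pics/t12.png',p)
E
```

```text
t 21.43 p [0.459  0.2346 0.3323] F [-0.12  1.31 -0.93] T [ 0.02 -0.02  0.01] w 0.409 R [[-0.0, -0.005, -1.0], [1.0, 0.0, -0.0], [0.0, -1.0, 0.005]]
```

View pics/s12.png

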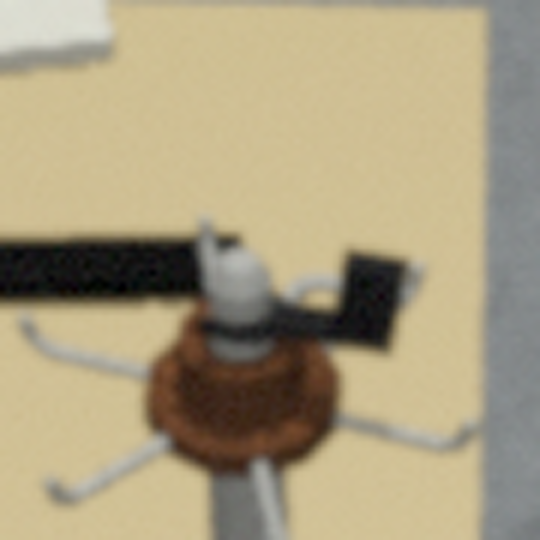

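View pics/s12f.png

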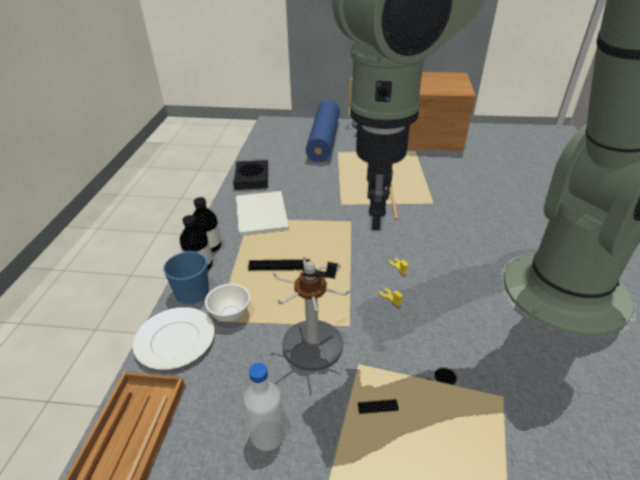

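View pics/t12.png

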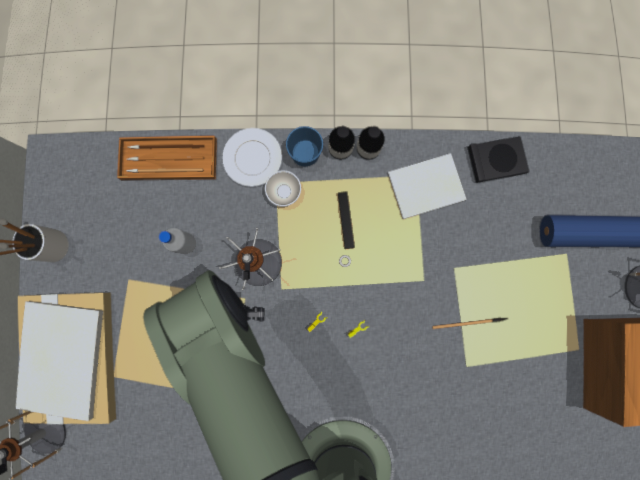

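{"fn": "play_rows", "kwargs": {"commands": [[[0,0,0],[0,0,0],3.5],[[0,0,0],[0,0,0],3.5],[[0,0,0],[0,0,0],3.5],[[0,0,0],[0,0,0],3.5],[[0,0,0],[0,0,0],3.5],[[0,0,0],[0,0,0],3.5],[[0,0,0],[0,0,0],3.5],[[0,0,0],[0,0,0],3.5]]}}

```text
t: 22.52
ee_pos: [0.4565, 0.2347, 0.3314]
ee_rot: [[-0.003, -0.008, -1.0], [1.0, -0.0, -0.003], [-0.0, -1.0, 0.008]]
wrist_force: [0.5, 0.3, 1.1]
width: 0.413
```

```bash
python3 - <<'E'
from h import *
p,d=camera('side');p=p[:,:,::-1].copy();o=cv2.imread('pics/s12f.png');print(np.abs(p.astype(int)-o)[240:310,285:345].max(),np.abs(p.astype(int)-o)[240:310,285:345].mean())
t=cv2.imread('pics/t12.png');zoom(t,225,235,50,50,'pics/t13.png',11)
E
```

```text
24 1.764047619047619
```

View pics/t13.png

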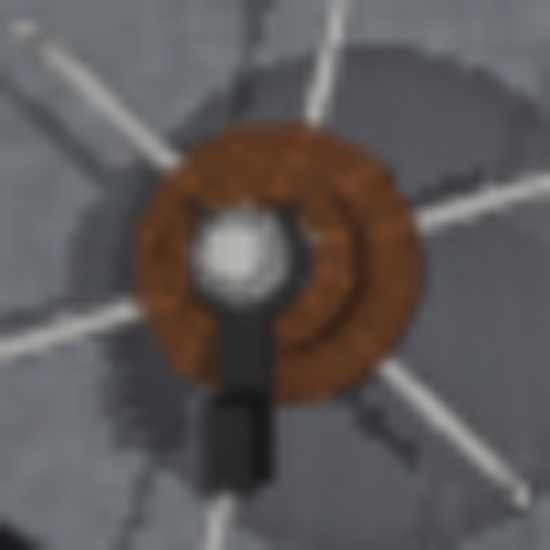

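The clip's jaws enclose the rod, the tips at about (190,205) and (295,205) in the zoom stand past it, and nothing has moved for a second. I'm handing in.

```bash
python3 -c "
from plant import *
print(hand_in())"
```

```text
the job is handed in; nothing more can be done
None
```

The brush rack is back together: the ring rests on the collar and the black clip is in the groove above it. I handed it in at about 22.6 s of the 72 s allowed.

- **Ring:** I lowered the hook ring over the rod until the wrist force showed contact with the collar. I had gripped it with its underside 15.8 mm below the tool tip. On the collar that distance measured 15.7 mm, so it is fully down.
- **Finding the groove:** I slid the clip down the rod with about 3–5 N of pressure. The force then vanished and the clip moved about 3 mm deeper, with its underside about 211–212 mm over the table. That is 2–3 mm higher than I had estimated from the pictures.
- **Snapping in:** Resistance rose to about 10 N, the clip snapped through, and it met a firm stop about 16 mm past where it first touched the rod. I held it there with about 13 N.
- **Last checks:** In both views the clip's jaws reach round the rod and its grip stands about 38 mm from the rod's axis, which matches a seated clip. The rack did not move over the second after I let go. The other things look unmoved to the eye in the last pictures, and the robot touches nothing.
- **What was off:** After I let go, the clip's grip end sagged a few degrees. I put this down to the clip's play in the groove. The pictures are too coarse to confirm "within 1 mm of the axis", so that rests on the hard stop I felt.

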